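# Load a specimen carrier under a spring-closed cover

## Task

Load the specimen carrier into the instrument without gripping or lifting anything: press the long steel paddle down with one fingertip so that the spring-closed cover stays open, and meanwhile push the carrier along its lane by its upright tail with the other fingertip, under the cover and all the way to the end stop. Then take the fingers away so that the cover springs shut over the loaded carrier; leave the other things on the table where they are.

Things in the scene. Friction and masses are not known exactly. Their poses are not given: they have to be found in the camera images.
- loader: the fixed loading station; origin on the table, x along the lane in the loading direction (away from the robot, within 20 degrees), y left, z up; all mm below are in this frame. Grey bed 20 high, x -165 to 145, y -66 to 12; left of it a foot 8 high to y 60. At its far end the black instrument head, x 67 to 145, y +-60, 47 high (a round cap on it to z 58).
- lane_end (a point): foot of the end stop, on the lane's centre line: x 46, y -42, z 20. The lane runs from here to x -165 along y -42, floor at z 20, 43 wide between two aluminium rails 6 wide, tops at z 28; it is open at the robot's end. The stop is an upright face 26 tall.
- hinge_mid (a point): a point on the axis of the cover's hinge bar (x -50, y 0, z 48). The bar is 10 thick, along x from -156 to 56, between two posts 16 wide, tops at z 56, at x -161 and x 60. Fingers can straddle it: paddle to its left, lane to its right.
- cover (a joint): cover's angle about the hinge bar, rad: 0 shut, 0.65 fully open (stop). A spring shuts it: 0.10 N m when shut, 0.23 fully open (3 to 8 N on the paddle 30 mm from the bar). Flap and paddle are one rocking piece: the paddle pressed down lifts the flap. The carrier's block passes under the lip from about 0.32 up; 0.40 to 0.55 is a good opening.
- lip (a point): middle of the lower edge of the flap's down-turned lip (x 2.5, y -55, z 36 when shut); it moves with the cover. The black flap covers x 0 to 50, y -4 to -68, underside at z 50 when shut. The lip, 5 thick, y -42 to -68, at its front edge, blocks the carrier's block while shut.
- paddle_mid (a point): centre of the upper face of the steel paddle, a plate 160 (x) x 37 x 4 that is part of the cover (x -80, y 32; z 44.6 when shut). The paddle spans x -160 to 0, y 14 to 50; when shut its top is at z 41 at the inner edge, rising to 49 at the outer. At 0.45 rad its top is at about z 34 at y 21 and z 32 at y 28.
- carrier: loose aluminium carrier (about 0.12 kg) in the lane, axes as the loader's; origin mid-underside. Foot plate 80 (x) x 40 x 8; far end: block 32 (x) x 30, top 26 above the underside; near end: upright tail 12 (x) x 36, top 41 above it; the low gap of 36 between takes the lip when loaded. Origin starts at x -85 to -46, outside the cover; against the stop it is at x 6.
- carrier_tail (a point): centre of the rear (near) face of the carrier's tail, the face to push: 40 behind the carrier's origin, 30 above its underside
- tape_roll: bystander: white tape roll lying flat, 84 outside, 18 high; origin near the middle of its underside
- solvent_jar: bystander: amber jar with cap, 40 across, 55 high; origin near the middle of its underside
- driver: bystander: screwdriver lying, 150 long; origin near the middle of its underside
- dish: bystander: shallow glass dish, 64 across, 22 high; origin near the middle of its underside
- connector_box: bystander: small cardboard box 60 x 45 x 30; origin near the middle of its underside
- lens_mount: bystander: dark steel lens pedestal, 44 across the foot, 44 high; origin near the middle of its underside
- cleaver: bystander: low black bench cleaver with a steel top, 70 x 40 x 34; origin near the middle of its underside
- post_holder: bystander: aluminium post holder, 32 across the foot, 56 high, with a thumbscrew; origin near the middle of its underside
Things that resemble listed ones, but are neither listed nor needed, are in the scene too. What is shaped like the carrier but red or yellow is not meant.

How it is judged:
By the outcome, as a careful person would: the job done as asked, in the order asked, and still so for the second after the job is handed in, with the robot touching nothing.
It also fails if it takes over 48 s, if anything falls off the work surface, if the arm or the gripper's body presses on something with over 40 N, if the wrist force passes 120 N, or if a joint passes its speed limit or range.

## Robot

A 6-joint arm with a two-finger parallel gripper is mounted at the origin on the work surface. World frame = base frame: x ahead of the robot, y to its left, z up, the work surface at z = 0. Lengths are in mm, angles in rad, forces in N, time in s.
With the tool pointing down it reaches from about 350 to 775 mm from the base axis. Payload 7.3 kg.
Tool frame: the origin (TCP) lies on the mounting face of the last link; the fingertips stand 178 mm ahead of it and the grasp point (between the pads) lies 159 mm ahead of it (bot.grip_point_offset is the distance from the TCP to the grasp point, in mm); x points along the fingers, y is the direction in which the jaws open and shut, and the axes are right-handed (so a half turn about x gives the same grasp; the last joint's range is limited). The gripper opens to 92 mm and grips with 3 to 60 N. Pads are 19 mm wide; open, the fingers measure 130 mm over their backs; the gripper's body (75 mm by 190 mm) begins 47 mm behind the grasp point.
Start: joints at [1.039, 0.342, 1.524, -0, 1.275, -0.146], TCP at [197.537, 486.423, 404.741] pointing down, gripper open.
Joint ranges: [-2.53, 2.53], [-0.77, 2.02], [0.04, 2.7], [-1, 4.14], [0.28, 2.66], [-3.11, 3.11]. Speed limits (rad/s): [2.57, 2.57, 3.14, 3.14, 3.14, 3.14].

## Interface

Orientations are given as [roll, pitch, yaw] about the fixed x, y, z axes, in that order (R = Rz(yaw) Ry(pitch) Rx(roll)).
In Python, from plant import bot gives the robot as it stands.
- The arm moves only by the tool arm_command, never from a script. Its argument "moves" is a list of rows, each a list of 5 numbers: the shift along the tool's x, y, z in cm, then the turn about the tool's x in degrees, then the opening, from 0 (shut) to 1 (fully open). A call has 1 to 10 rows; each row is the pose to reach, as a shift and turn from the pose measured when the call began, along the tool's axes at that moment; what a row does not reach only later rows make up. A row lasts 1/10 s, in which the tool goes at most 50 mm and 8.59 degrees, less where a joint would pass 70% of its speed; a pose out of reach is approached as far as the arm can. A call with a gripper value outside its range is refused whole. The fingers move at their own pace and stop on an object; the grip force is fixed at half the most. Time passes only in rows, so rows that repeat a pose let the fingers close. It gives the time, the measured TCP pose, the force and the opening at its end, in the units of the state.
- bot.get_obs(): the state, without advancing time (a new reading comes with each control period).
- bot.capture(name): name is "side" or "top" or "wrist"; returns a dict with "frame" (384x512x3 uint8, blue, green, red), "K" (3x3 intrinsics, pixels), "k1" (the pictures are not rectified: a ray, as slopes to the right and down, at radius r is drawn at 1 + k1 r^2 times it, then the intrinsics apply), "origin" and "orientation" of the camera in the world; the wrist camera has in their place "T_tool_cam" (4x4, takes a point from camera to tool coordinates, whose origin is the TCP and whose axes are the tool frame's). Camera axes: x right, y down, z forward; pixel columns grow to the right and rows downward; lengths in mm; the calibration is good to about 2 mm. A picture is of the moment at which its call begins: read the wrist's pose just before it. There is no depth.
- bot.close_job(): hands the job in, once; it reports no verdict.
The state is a dict: "time": time; "joint_positions": joint angles; "dq": joint speeds; "tau": joint torques, N m; "tool_pos": TCP position; "tcp_rot": TCP orientation; "contact_force": force on the tool from outside, world axes, zero at the start; "moment": the same for the moment, N m; "grip_width": finger opening in mm.
Only numpy, scipy, OpenCV 4.12 (cv2) and the standard library are available. Lean on these libraries where they do the work, as an engineer would, in place of code of your own. Each camera call takes 0.05 s, during which the arm holds its last target.

## Working session

There is one attempt and no reset: what is moved stays moved. The work goes in short steps, Python scripts to look and compute and a tool call to move; the robot and the scene stay as the last step left them, time stands still between calls to the robot, and variables do not carry over. Pictures are saved under pics/ and viewed, and the job is handed in when it is done.

Besides the shell and the picture viewer there is one more tool, called after "Emit:" by a JSON object that holds its "method" and its "body". arm_command: Moves the arm, as the interface text tells. Its arguments: {"type":"object","properties":{"moves":{"type":"array"}},"required":["moves"]}

```bash
ls; mkdir -p pics
python3 - <<'E'
from plant import bot
import cv2,numpy as np
print(bot.get_obs())
for n in ["side","top","wrist"]:
    c=bot.capture(n); cv2.imwrite(f"pics/{n}0.png",c["frame"]); np.save(f"pics/{n}0.npy",c,allow_pickle=True)
    print({k:v for k,v in c.items() if k!="frame"})
E
```

```text
pics
{'time': 0.0, 'joint_positions': array([ 1.03902472e+00,  3.42703013e-01,  1.52500840e+00,  1.46014253e-05,
        1.27538353e+00, -1.45982877e-01]), 'dq': array([-0.00064234,  0.00067172, -0.00032104, -0.00094722, -0.00135953,
       -0.00158244]), 'tau': array([-4.25844119e-04, -4.31210804e+01, -2.44235641e+01,  7.17965886e-02,
        5.53358858e-02, -1.13602864e-04]), 'tool_pos': array([197.45280308, 486.30928981, 404.05799222]), 'tcp_rot': array([-1.7260731 ,  1.56929397, -2.11186609]), 'contact_force': array([-0.25497661, -0.67084553, -0.35683365]), 'moment': array([ 0.01080109,  0.00223818, -0.01569072]), 'grip_width': 91.90557359817045}
{'K': array([[473.08273214,   0.        , 261.24393439],
       [  0.        , 473.08273214, 179.99235274],
       [  0.        ,   0.        ,   1.        ]]), 'k1': -0.10677910904675499, 'origin': array([-665.48127979, -270.08333836,  985.03609072]), 'orientation': array([-2.20621885,  0.0226478 , -1.37011342])}
{'K': array([[413.99861143,   0.        , 254.21879112],
       [  0.        , 413.99861143, 187.26941849],
       [  0.        ,   0.        ,   1.        ]]), 'k1': -0.028536786614543817, 'origin': array([ 377.93044331,   14.65565243, 1183.58378732]), 'orientation': array([-2.96293224, -0.02182601, -1.59592432])}
{'K': array([[335.38379101,   0.        , 258.12696761],
       [  0.        , 335.38379101, 189.67962764],
       [  0.        ,   0.        ,   1.        ]]), 'k1': -0.00858848474959088, 'T_tool_cam': array([[ 1.21756176e-03, -2.83585927e-01,  9.58946057e-01,
         2.03770587e+01],
       [ 9.99999249e-01,  4.78161676e-04, -1.12828133e-03,
        -7.01214546e-01],
       [-1.38566548e-04,  9.58946710e-01,  2.83586296e-01,
        -7.74160130e+01],
       [ 0.00000000e+00,  0.00000000e+00,  0.00000000e+00,
         1.00000000e+00]])}
```

View pics/top0.png

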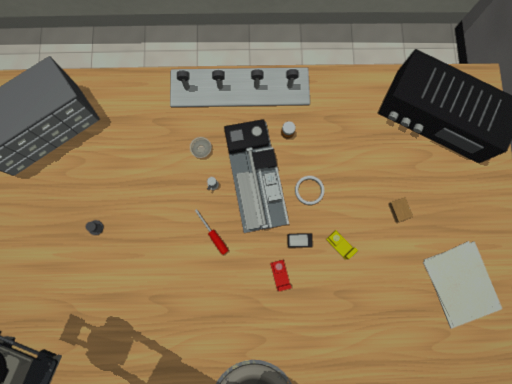

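View pics/side0.png

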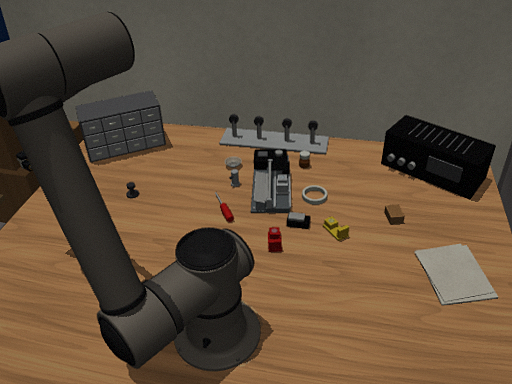

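View pics/wrist0.png

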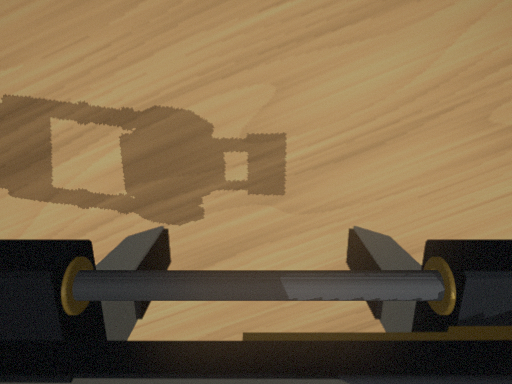

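The top view shows the loader at about (258,185), with the head at its upper end (246,136). The aluminium carrier is in the lane near (272,185). The red (281,275) and yellow (342,245) carriers are decoys, since both are off-lane and coloured. I'll enlarge to confirm.

Run:
```python
import cv2,numpy as np
c=cv2.imread("pics/top0.png")[110:245,195:325]; cv2.imwrite("pics/topc.png",cv2.resize(c,None,fx=4.4,fy=4.4,interpolation=cv2.INTER_CUBIC))
c=cv2.imread("pics/side0.png")[140:220,210:340]; cv2.imwrite("pics/sidec.png",cv2.resize(c,None,fx=6,fy=6,interpolation=cv2.INTER_CUBIC))
```

```text
(no output)
```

View pics/topc.png

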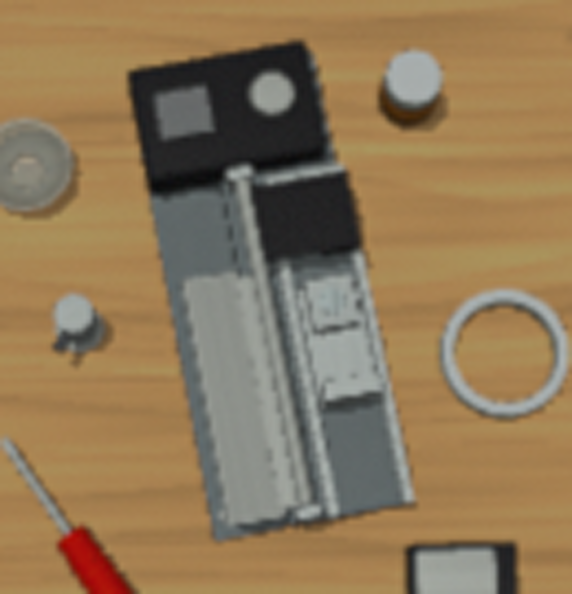

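View pics/sidec.png

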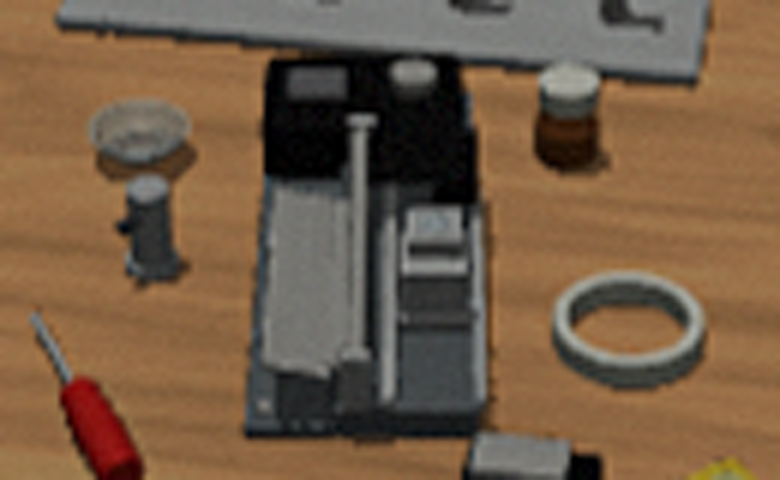

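```bash
cat > h.py <<'E'
import numpy as np,cv2
from scipy.spatial.transform import Rotation as Ro
from scipy.optimize import least_squares
def rpy(o): return Ro.from_euler('xyz',o).as_matrix()
def cam(c,obs=None):
    if 'T_tool_cam' in c:
        T=np.eye(4);T[:3,:3]=rpy(obs['tcp_rot']);T[:3,3]=obs['tool_pos'];T=T@c['T_tool_cam'];return T[:3,:3],T[:3,3]
    return rpy(c['orientation']),np.array(c['origin'])
def proj(c,P,obs=None):
    R,o=cam(c,obs);p=(np.atleast_2d(P)-o)@R;s=p[:,:2]/p[:,2:];r2=(s**2).sum(1,keepdims=True)
    s=s*(1+c['k1']*r2);K=c['K'];return s*[K[0,0],K[1,1]]+[K[0,2],K[1,2]]
def ray(c,uv,obs=None):
    R,o=cam(c,obs);K=c['K'];d=(np.atleast_2d(uv)-[K[0,2],K[1,2]])/[K[0,0],K[1,1]];s=d.copy()
    for _ in range(20): s=d/(1+c['k1']*(s**2).sum(1,keepdims=True))
    return o,np.c_[s,np.ones(len(s))]@R.T
def onz(c,uv,z,obs=None):
    o,d=ray(c,uv,obs);return o+d*((np.asarray(z)-o[2])/d[:,2])[:,None]
def l2w(p,P): # p=(x,y,yaw)
    P=np.atleast_2d(P).astype(float);c,s=np.cos(p[2]),np.sin(p[2])
    return np.c_[p[0]+c*P[:,0]-s*P[:,1],p[1]+s*P[:,0]+c*P[:,1],P[:,2]]
def w2l(p,P):
    P=np.atleast_2d(P).astype(float);c,s=np.cos(p[2]),np.sin(p[2]);d=P[:,:2]-p[:2]
    return np.c_[d@[c,s],d@[-s,c],P[:,2]]
def fit(c,uv,L,p0,obs=None):
    f=lambda p:(proj(c,l2w([p[0],p[1],p[2]/1000],L),obs)-uv).ravel()
    r=least_squares(f,[p0[0],p0[1],p0[2]*1000],loss='soft_l1');p=r.x.copy();p[2]/=1000
    return p,f(r.x).reshape(-1,2)
E
python3 - <<'E'
from h import *
c=np.load("pics/top0.npy",allow_pickle=True).item()
uv=np.array([[130,72],[303,42],[326,150],[152,188],[411,500],[218,538],[228,525],[183,283],[308,512],[238,172]])/4.4-0.4+[195,110]
L=[[145,60,47],[145,-60,47],[67,-60,47],[67,60,47],[-165,-66,28],[-165,60,8],[-160,50,49],[0,50,49],[-161,0,56],[60,0,56]]
p0=onz(c,uv[:1],[47])[0];p,r=fit(c,uv,L,[p0[0]-145,p0[1]-60,0.2]);print(p,np.round(r,1).tolist())
t=np.array([[325,403],[380,391],[317,360],[372,350]])/4.4-.4+[195,110]
print(w2l(p,onz(c,t,[61,61,61,61])))
from plant import bot
o=bot.get_obs();print(rpy(o['tcp_rot']).round(3),o['tool_pos'])
E
```

```text
[ 6.31477073e+02 -1.41004471e+01  1.73267784e-01] [[-1.3, -0.4], [0.4, -1.1], [0.7, -0.0], [-1.2, -0.9], [-0.1, 0.5], [-0.4, 1.2], [0.5, 0.6], [-0.3, -0.6], [0.4, 0.1], [0.5, 0.3]]
[[-96.4026407  -22.63668432  61.        ]
 [-95.66352063 -57.89478307  61.        ]
 [-68.81981403 -23.23940773  61.        ]
 [-69.26971603 -58.38014197  61.        ]]
[[-0.001  0.376  0.927]
 [-0.001  0.927 -0.376]
 [-1.    -0.001 -0.   ]] [197.48159444 486.33818372 404.21850382]
```

```bash
cat >> h.py <<'E'
def shift(obs,p,x,y,ztip):
    R=rpy(obs['tcp_rot']);w=l2w(p,[[x,y,ztip+178]])[0];d=(w-obs['tool_pos'])@R/10
    tz=np.arctan2(R[1,2],R[0,2]);print('shift cm',d.round(2),'turn deg',round(-np.degrees(p[2]-tz),2))
def tip(obs,p):
    return w2l(p,[obs['tool_pos']+178*rpy(obs['tcp_rot'])[:,0]])[0].round(2)
P0=[631.48,-14.1,0.1733]
E
python3 - <<'E'
from h import *
from plant import bot
o=bot.get_obs();shift(o,P0,-150,-5,200)
E
```

```text
shift cm [  2.66 -38.41  46.59] turn deg -32.03
```

Emit:
{"method": "arm_command", "body": {"moves": [[0,-3.2,3.9,-3,1],[0.2,-6.4,7.8,-6,1],[0.5,-9.6,11.7,-10,1],[0.8,-12.8,15.5,-14,1],[1.1,-16,19.4,-18,1],[1.4,-19.2,23.3,-22,1],[1.7,-22.4,27.2,-25,1],[2,-25.6,31,-28,1],[2.3,-28.8,34.9,-30,1],[2.5,-32,38.8,-32,1]]}}

```text
time: 1.15
tool_pos: [435.2, 45.0, 379.5]
tcp_rot: [-2.41, 1.57, -2.236]
contact_force: [1.4, 0.7, -0.5]
grip_width: 91.8
```

Run:
```python
from h import *
from plant import bot
o=bot.get_obs();shift(o,P0,-150,-5,200);print(o['time'])
```

```text
shift cm [ 0.15 -9.71  3.31] turn deg 0.03
1.15
```

Emit:
{"method": "arm_command", "body": {"moves": [[0,-4.8,1.6,0,1],[0.1,-9.7,3.3,0,1],[0.1,-9.7,3.3,0,1],[0.1,-9.7,3.3,0,1]]}}

```text
time: 1.55
tool_pos: [484.6, -45.8, 377.9]
tcp_rot: [3.076, 1.569, -3.036]
contact_force: [-0.3, -0.1, -0.5]
grip_width: 91.6
```

Run:
```python
from h import *
from plant import bot
o=bot.get_obs();print(tip(o,P0),o['contact_force'],o['joint_positions'].round(2))
c=bot.capture("wrist");c['obs']=o;np.save("pics/w1.npy",c,allow_pickle=True)
cv2.imwrite("pics/w1.png",cv2.resize(c['frame'],(768,576),interpolation=cv2.INTER_CUBIC))
```

```text
[-150.48   -5.91  199.89] [-0.27952328 -0.07511911 -0.50841258] [-0.25  0.3   1.67 -0.    1.18 -1.99]
```

View pics/w1.png

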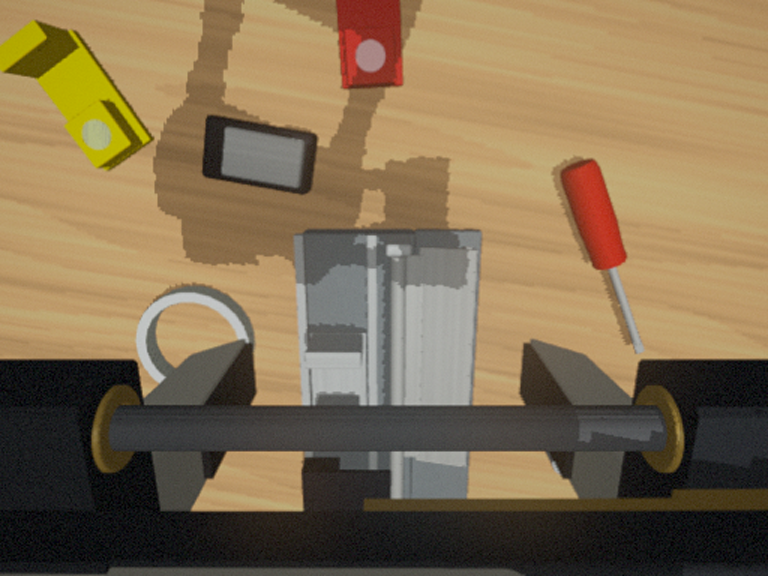

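The wrist view shows the loader's near end at v≈232, u 295–481. The aluminium carrier's tail is at about (335,350), the paddle is on the right and the black flap is at (335,480). I'll enlarge it for the pixel measurement.

Run:
```python
from h import *
c=np.load("pics/w1.npy",allow_pickle=True).item()
f=c['frame'][145:275,185:335];cv2.imwrite("pics/w1c.png",cv2.resize(f,None,fx=5,fy=4.6,interpolation=cv2.INTER_CUBIC) if 0 else cv2.resize(f[:120],None,fx=5,fy=5,interpolation=cv2.INTER_CUBIC))
```

```text
(no output)
```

View pics/w1c.png

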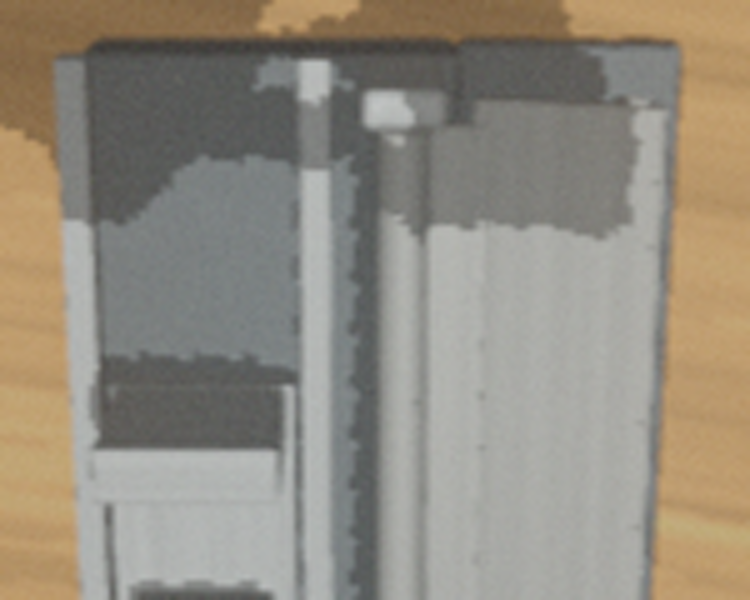

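```bash
cat > j.py <<'E'
from h import *
c=np.load("pics/top0.npy",allow_pickle=True).item()
uv=np.array([[130,72],[303,42],[326,150],[152,188],[411,500],[218,538],[228,525],[183,283],[308,512],[238,172]])/4.4-0.4+[195,110]
L=[[145,60,47],[145,-60,47],[67,-60,47],[67,60,47],[-165,-66,28],[-165,60,8],[-160,50,49],[0,50,49],[-161,0,56],[60,0,56]]
w=np.load("pics/w1.npy",allow_pickle=True).item();o=w['obs']
uw=np.array([[88,58],[300,60],[330,60],[681,45],[665,108]])/5-.4+[185,145]
Lw=[[-165,-63.5,28],[-165,-20.5,28],[-165,-14.5,28],[-165,60,8],[-160,50,49]]
p,r=fit(w,uw,Lw,P0,o);print('wrist',p.round(3),r.round(1).tolist())
f=lambda q:np.r_[(proj(c,l2w([q[0],q[1],q[2]/1000],L))-uv).ravel(),(proj(w,l2w([q[0],q[1],q[2]/1000],Lw),o)-uw).ravel()]
q=least_squares(f,[P0[0],P0[1],173],loss='soft_l1').x;q[2]/=1000;print('joint',q.round(4))
t=np.array([[93,449],[277,450],[93,500]])/5-.4+[185,145]
for a in (p,q,P0): print(w2l(a,onz(w,t,61,o)).round(1).tolist())
E
python3 j.py
```

```text
wrist [ 6.31125e+02 -1.51900e+01  1.65000e-01] [[-1.1, 0.1], [-0.3, -0.1], [-0.2, -0.0], [0.7, -0.1], [0.8, 0.2]]
joint [ 6.310673e+02 -1.435730e+01  1.698000e-01]
[[-95.3, -59.0, 61.0], [-95.3, -23.7, 61.0], [-84.6, -59.4, 61.0]]
[[-95.7, -59.3, 61.0], [-95.5, -24.0, 61.0], [-85.0, -59.8, 61.0]]
[[-96.3, -59.2, 61.0], [-96.1, -23.9, 61.0], [-85.6, -59.7, 61.0]]
```

```bash
sed -i 's/^P0=.*/P0=[631.07,-14.4,0.170]/' h.py
python3 - <<'E'
from h import *
from plant import bot
o=bot.get_obs();shift(o,P0,-116,-3.25,75)
E
```

```text
shift cm [12.5   0.16  3.42] turn deg 0.16
```

Emit:
{"method": "arm_command", "body": {"moves": [[3,0,1.7,0,0.636],[6,0.1,3.4,0.1,0.636],[9,0.2,3.4,0.2,0.636],[11.5,0.2,3.4,0.2,0.636],[12.5,0.2,3.4,0.2,0.636],[12.5,0.2,3.4,0.2,0.636],[12.5,0.2,3.4,0.2,0.636]]}}

```text
time: 2.3
tool_pos: [517.2, -36.3, 254.1]
tcp_rot: [-2.944, 1.57, -2.774]
contact_force: [-0.7, 0.1, 1.2]
grip_width: 58.5
```

Run:
```python
from h import *
from plant import bot
o=bot.get_obs();print(tip(o,P0),o['contact_force'],o['grip_width'])
shift(o,P0,-116,-3.25,31.5)
c=bot.capture("wrist");c['obs']=o;np.save("pics/w2.npy",c,allow_pickle=True)
cv2.imwrite("pics/w2.png",cv2.resize(c['frame'],(768,576),interpolation=cv2.INTER_CUBIC))
```

```text
[-116.04   -2.31   76.11] [-0.67576893  0.0912124   1.23066632] 58.525920791488026
shift cm [ 4.46 -0.1  -0.01] turn deg 0.02
```

View pics/w2.png

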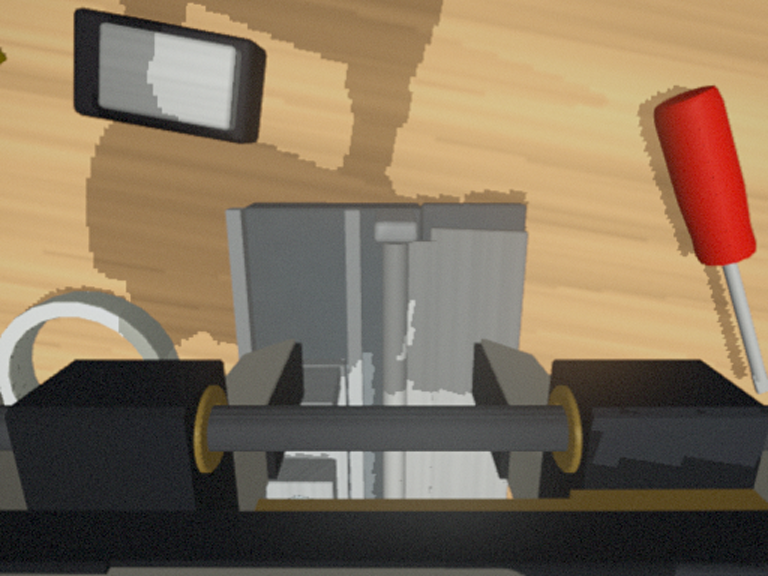

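Run:
```python
from h import *
w=np.load("pics/w2.npy",allow_pickle=True).item()
T=np.array(w['T_tool_cam']);R=T[:3,:3];
P=np.array([[178,s*y,z] for s in(-1,1) for y in (29.25,48.25) for z in (-9.5,9.5)])
p=(P-T[:3,3])@R;uv=p[:,:2]/p[:,2:]*335.38+[258.1,189.7]
print(np.c_[P,uv*1.5].round(0))
f=w['frame'][215:345,140:380];cv2.imwrite("pics/w2c.png",cv2.resize(cv2.convertScaleAbs(f,alpha=1.6),None,fx=3.3,fy=3.3,interpolation=cv2.INTER_CUBIC))
```

```text
[[178. -29. -10. 302. 346.]
 [178. -29.  10. 305. 396.]
 [178. -48. -10. 246. 346.]
 [178. -48.  10. 250. 396.]
 [178.  29. -10. 475. 346.]
 [178.  29.  10. 472. 396.]
 [178.  48. -10. 531. 346.]
 [178.  48.  10. 526. 396.]]
```

View pics/w2c.png

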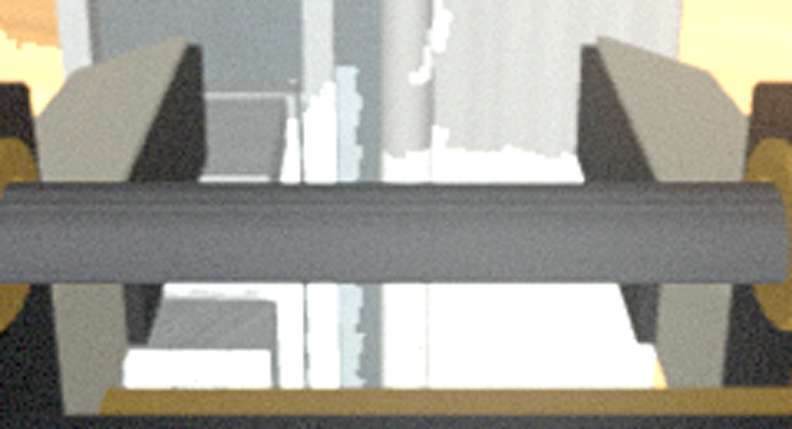

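Emit:
{"method": "arm_command", "body": {"moves": [[1,-0.28,0,0,0.696],[2,-0.28,0,0,0.696],[2.6,-0.28,0,0,0.696],[3.0,-0.28,0,0,0.696],[3.3,-0.28,0,0,0.696],[3.6,-0.28,0,0,0.696],[3.9,-0.28,0,0,0.696],[3.9,-0.28,0,0,0.696]]}}

```text
time: 3.15
tool_pos: [518.0, -39.9, 215.8]
tcp_rot: [-1.298, 1.569, -1.128]
contact_force: [-2.3, -4.0, 6.7]
grip_width: 64.0
```

Run:
```python
from h import *
from plant import bot
o=bot.get_obs();print(tip(o,P0),o['contact_force'],o['moment'],o['grip_width'])
shift(o,P0,-116,-5,31.5)
c=bot.capture("wrist");c['obs']=o;np.save("pics/w3.npy",c,allow_pickle=True)
cv2.imwrite("pics/w3.png",cv2.resize(c['frame'],(768,576),interpolation=cv2.INTER_CUBIC))
c=bot.capture("side");
cv2.imwrite("pics/s3.png",cv2.resize(c['frame'][140:220,210:340],None,fx=6,fy=6,interpolation=cv2.INTER_CUBIC))
```

```text
[-115.68   -6.36   37.78] [-2.25976047 -3.9660362   6.74046138] [-0.38380194  0.47600037  0.09715338] 64.02745615642844
shift cm [ 0.63  0.1  -0.02] turn deg 0.02
```

View pics/w3.png

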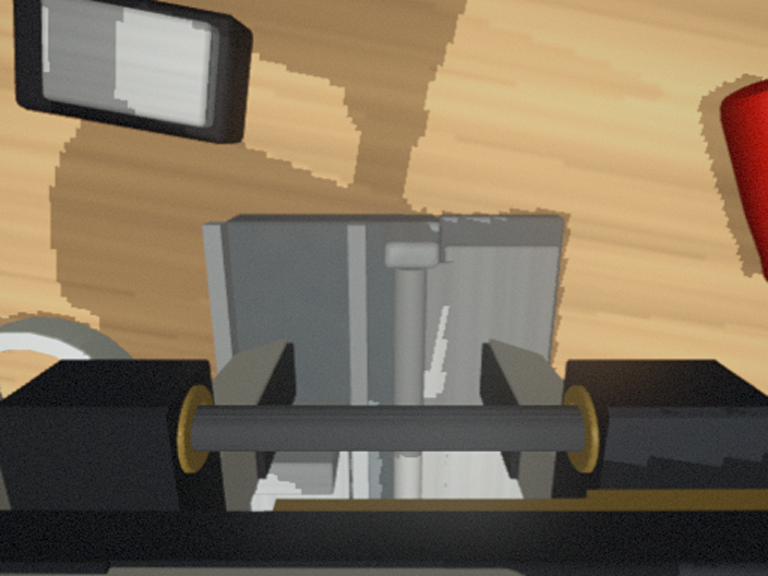

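View pics/s3.png

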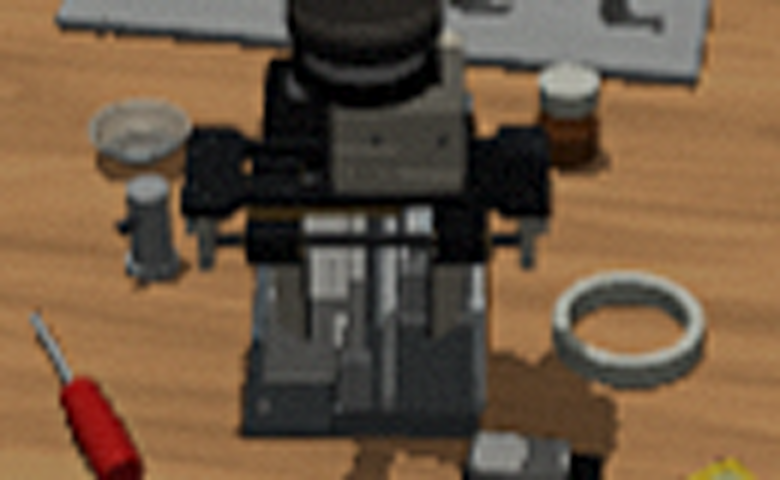

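Contact is made: 6.7 N upward, with the paddle going down under the left finger and the right finger in the lane behind the tail. I'll press on to the opening height.

Emit:
{"method": "arm_command", "body": {"moves": [[0.2,0,0,0,0.696],[0.4,0.1,0,0,0.696],[0.6,0.1,0,0,0.696],[0.7,0.1,0,0,0.696],[0.7,0.1,0,0,0.696]]}}

```text
time: 3.75
tool_pos: [518.4, -39.7, 210.2]
tcp_rot: [-0.911, 1.566, -0.74]
contact_force: [-1.6, -4.4, 10.9]
grip_width: 63.6
```

Run:
```python
from h import *
from plant import bot
o=bot.get_obs();print(tip(o,P0),o['contact_force'],o['moment'],o['grip_width'])
shift(o,P0,-104,-5,31.5)
c=bot.capture("wrist");c['obs']=o;np.save("pics/w4.npy",c,allow_pickle=True)
cv2.imwrite("pics/w4.png",cv2.resize(c['frame'],(768,576),interpolation=cv2.INTER_CUBIC))
c=bot.capture("top");
cv2.imwrite("pics/t4.png",cv2.resize(c['frame'][110:245,195:325],None,fx=4.4,fy=4.4,interpolation=cv2.INTER_CUBIC))
```

```text
[-114.73   -6.59   32.2 ] [-1.55534393 -4.36267251 10.90227192] [-0.47720555  0.38319894  0.04315095] 63.641542168515485
shift cm [0.07 0.09 1.13] turn deg 0.03
```

View pics/w4.png

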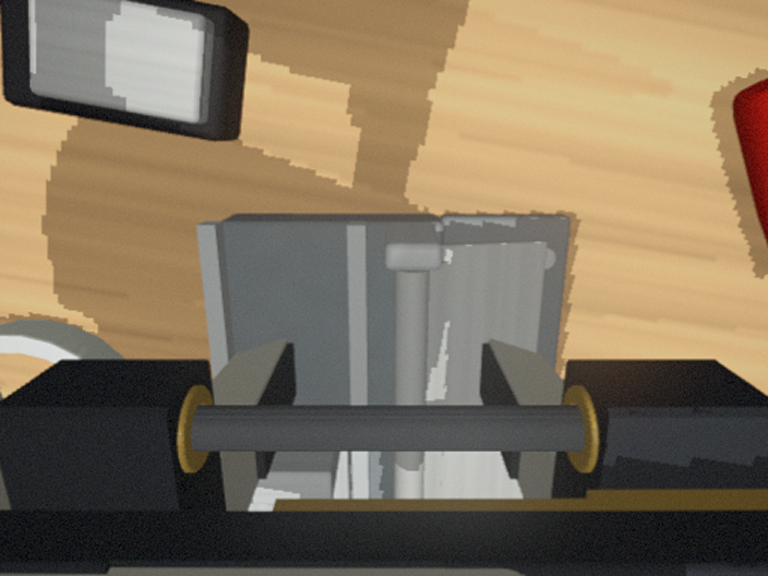

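View pics/t4.png

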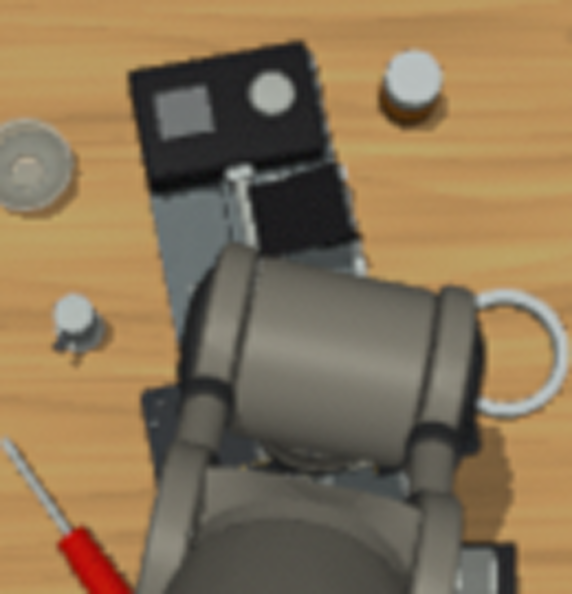

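Run:
```python
from h import *
w=np.load("pics/w4.npy",allow_pickle=True).item();o=w['obs']
for th in (.35,.4,.45,.5,.55,.6):
    L=[[-160,50*np.cos(th)+1*np.sin(th),48-50*np.sin(th)+np.cos(th)],[-165,60,8],[-165,-20.5,28]]
    print(th,(proj(w,l2w(P0,L),o)*1.5).round(1).tolist())
```

```text
0.35 [[557.4, 242.3], [572.8, 215.2], [345.5, 224.3]]
0.4 [[552.4, 240.8], [572.8, 215.2], [345.5, 224.3]]
0.45 [[547.2, 239.3], [572.8, 215.2], [345.5, 224.3]]
0.5 [[541.9, 238.0], [572.8, 215.2], [345.5, 224.3]]
0.55 [[536.4, 236.7], [572.8, 215.2], [345.5, 224.3]]
0.6 [[530.8, 235.5], [572.8, 215.2], [345.5, 224.3]]
```

The flap has lifted, and the paddle corner at (547,242) implies about 0.43 rad. I'm starting the push.

Emit:
{"method": "arm_command", "body": {"moves": [[0.2,0.2,0.2,0,0.696],[0.22,0.3,0.6,0,0.696],[0.22,0.3,1.0,0,0.696],[0.22,0.3,1.4,0,0.696],[0.22,0.3,1.8,0,0.696],[0.22,0.3,2.2,0,0.696],[0.22,0.3,2.6,0,0.696],[0.22,0.3,3.0,0,0.696]]}}

```text
time: 4.65
tool_pos: [546.7, -31.4, 208.2]
tcp_rot: [-1.566, 1.568, -1.396]
contact_force: [-6.6, 0.5, 5.6]
grip_width: 63.8
```

```bash
cat > look.py <<'E'
import sys
from h import *
from plant import bot
n=sys.argv[1]
o=bot.get_obs();print(tip(o,P0),o['contact_force'],o['moment'],o['grip_width'],o['time'])
shift(o,P0,-43.5,-5,31.5)
c=bot.capture("wrist");c['obs']=o;np.save(f"pics/w{n}.npy",c,allow_pickle=True)
cv2.imwrite(f"pics/w{n}.png",cv2.resize(c['frame'],(768,576),interpolation=cv2.INTER_CUBIC))
th=.45;L=[[-160,50*np.cos(th)+1*np.sin(th),48-50*np.sin(th)+np.cos(th)],[-165,60,8],[-165,-20.5,28]]
print((proj(c,l2w(P0,L),o)*1.5).round(1).tolist())
E
python3 look.py 5
```

```text
[-86.05  -2.95  30.17] [-6.61018135  0.5465816   5.60256388] [0.27426437 1.07872359 0.10812878] 63.770820923996204 4.65
shift cm [-0.13 -0.26  4.26] turn deg 0.04
[[545.5, 149.1], [572.6, 132.7], [330.9, 131.8]]
```

View pics/w5.png

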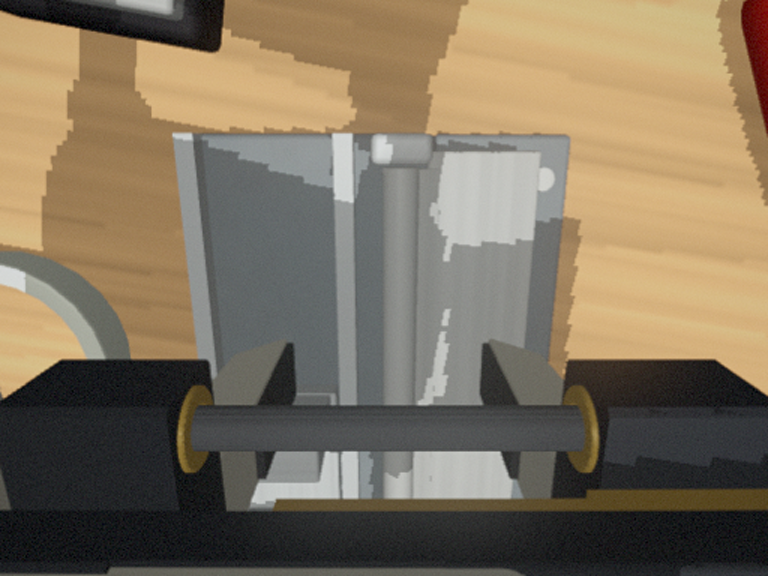

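Emit:
{"method": "arm_command", "body": {"moves": [[0.05,0,0.5,0,0.696],[0.05,-0.1,0.9,0,0.696],[0.05,-0.1,1.3,0,0.696],[0.05,-0.1,1.7,0,0.696],[0.05,-0.1,2.1,0,0.696],[0.05,-0.1,2.5,0,0.696],[0.05,-0.1,2.9,0,0.696]]}}

```text
time: 5.4
tool_pos: [575.3, -27.1, 207.8]
tcp_rot: [-2.34, 1.568, -2.169]
contact_force: [-5.5, 0.4, 5.2]
grip_width: 64.0
```

```bash
python3 look.py 6
```

```text
[-57.48  -3.4   29.83] [-5.46247745  0.35108966  5.19826932] [0.29103501 0.97723752 0.11186691] 64.04072231738776 5.4
shift cm [-0.17 -0.2   1.36] turn deg 0.05
[[555.8, 48.2], [583.0, 41.6], [329.6, 28.5]]
```

View pics/w6.png

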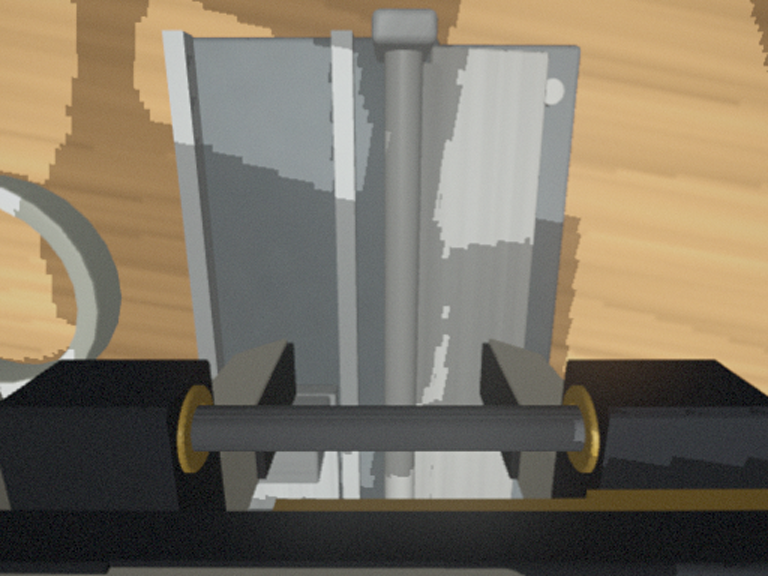

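The cover holds at about 0.48 rad and the carrier is following. About 13 mm remains, so I'll approach the stop slowly.

Emit:
{"method": "arm_command", "body": {"moves": [[0.05,-0.05,0.3,0,0.696],[0.05,-0.05,0.6,0,0.696],[0.05,-0.05,0.9,0,0.696],[0.05,-0.05,1.1,0,0.696],[0.05,-0.05,1.3,0,0.696]]}}

```text
time: 5.95
tool_pos: [587.9, -25.0, 207.4]
tcp_rot: [-2.914, 1.567, -2.743]
contact_force: [-5.5, 0.9, 7.6]
grip_width: 63.6
```

```bash
python3 look.py 7
```

```text
[-45.09  -3.33  29.41] [-5.50857303  0.94793558  7.55394576] [0.26566091 1.01922103 0.09671289] 63.6182015506221 5.95
shift cm [-0.21 -0.18  0.09] turn deg 0.07
[[559.8, 1.1], [587.0, -0.4], [328.0, -20.0]]
```

Emit:
{"method": "arm_command", "body": {"moves": [[0.05,0,0.1,0,0.696],[0.05,0,0.2,0,0.696],[0.05,0,0.3,0,0.696],[0.05,0,0.3,0,0.696]]}}

```text
time: 6.4
tool_pos: [589.8, -24.6, 207.2]
tcp_rot: [-3.122, 1.563, -2.95]
contact_force: [-9.9, -1.2, 10.0]
grip_width: 63.8
```

```bash
python3 look.py 8
```

```text
[-43.87  -3.05  29.25] [-9.90377255 -1.18827448 10.03431483] [-0.16234504  1.48803432 -0.07385098] 63.83105104384978 6.4
shift cm [-0.22 -0.2  -0.11] turn deg 0.07
[[558.8, -3.3], [586.1, -4.1], [327.1, -24.5]]
```

Emit:
{"method": "arm_command", "body": {"moves": [[0.07,0,0.2,0,0.696],[0.07,0,0.4,0,0.696],[0.07,0,0.4,0,0.696]]}}

```text
time: 6.75
tool_pos: [591.2, -24.5, 207.1]
tcp_rot: [3.089, 1.554, -3.024]
contact_force: [-17.3, -3.9, 17.4]
grip_width: 63.8
```

```bash
python3 look.py 9
```

```text
[-43.97  -3.01  29.15] [-17.28266281  -3.89282288  17.44729417] [-0.76801483  2.61198077 -0.52896524] 63.792197573119005 6.75
shift cm [-0.23 -0.18 -0.26] turn deg 0.03
[[557.3, -2.1], [584.3, -2.4], [327.0, -23.0]]
```

View pics/w9.png

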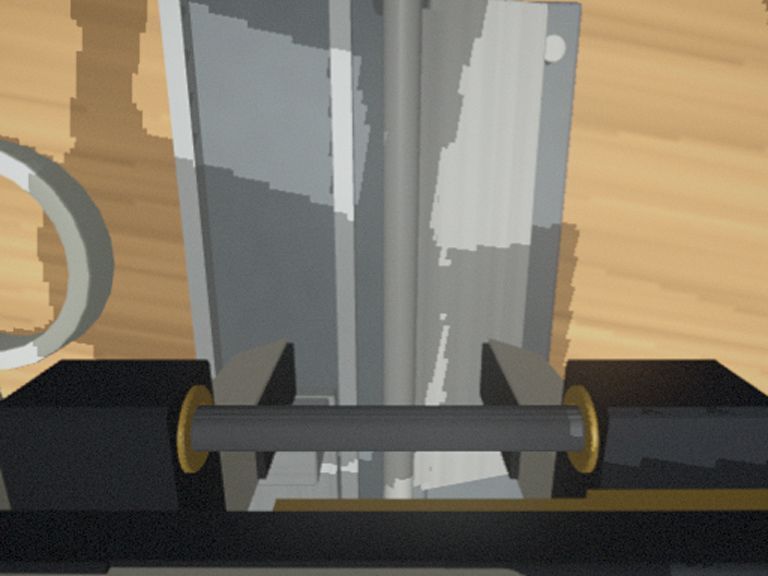

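The tip is stopped at x -43.9 (predicted -43.5) and the force rose to 17 N, so the carrier is against the end stop. I'll back off the tail with the cover still held open, then look.

Emit:
{"method": "arm_command", "body": {"moves": [[0,0,-0.2,0,0.696],[0,0,-0.5,0,0.696],[0,0,-0.9,0,0.696],[0,0,-1.2,0,0.696],[0,0,-1.2,0,0.696]]}}

```text
time: 7.3
tool_pos: [580.5, -26.3, 208.8]
tcp_rot: [3.125, 1.56, -2.989]
contact_force: [3.1, 1.8, 6.6]
grip_width: 64.1
```

```bash
python3 look.py 10
python3 - <<'E'
from h import *
from plant import bot
c=bot.capture("side")
cv2.imwrite("pics/s10.png",cv2.resize(c['frame'][130:220,210:340],None,fx=6,fy=6,interpolation=cv2.INTER_CUBIC))
E
```

```text
[-53.82  -3.13  30.8 ] [3.08273831 1.76034724 6.57404179] [ 0.5411267  -0.413478   -0.08668856] 64.1471697371511 7.3
shift cm [-0.08 -0.18  0.83] turn deg -0.01
[[553.4, 35.8], [580.4, 31.1], [328.5, 16.2]]
```

View pics/w10.png

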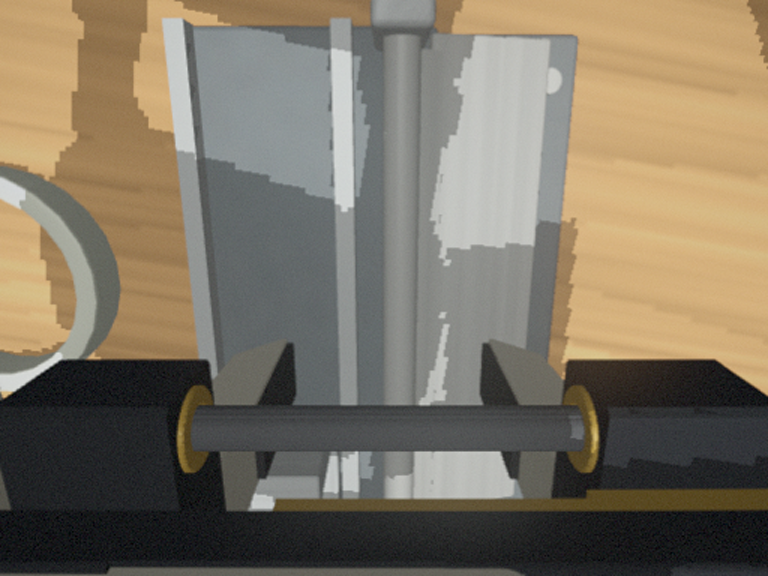

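View pics/s10.png

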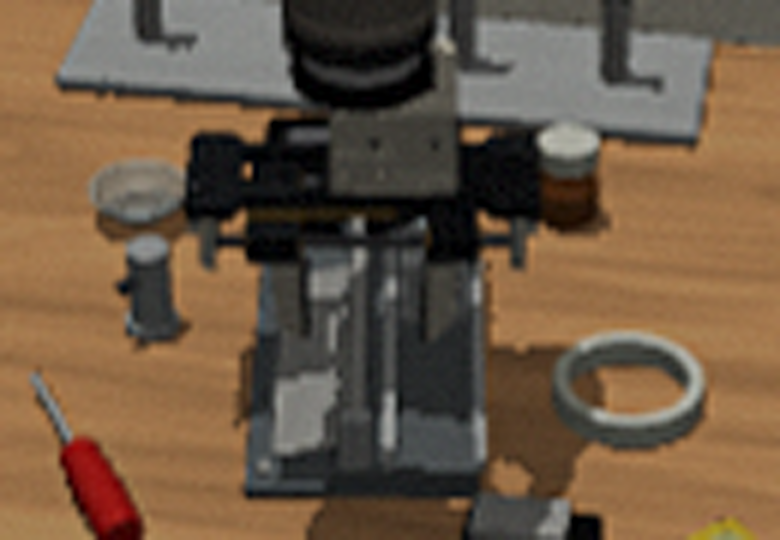

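The fingers are clear of the tail and the cover is still open. I'll lift slowly so the cover closes gently.

Emit:
{"method": "arm_command", "body": {"moves": [[-0.2,0,0,0,0.696],[-0.4,0,0,0,0.696],[-0.6,0,0,0,0.696],[-0.8,0,0,0,0.696],[-1.0,0,0,0,0.696],[-1.2,0,0,0,0.696],[-1.4,0,0,0,0.696],[-1.7,0,0,0,0.696],[-2.5,0,0,0,0.696],[-4,0,0,0,0.696]]}}

```text
time: 8.4
tool_pos: [580.6, -26.4, 248.2]
tcp_rot: [3.088, 1.557, -3.026]
contact_force: [0.6, 0.8, -0.1]
grip_width: 63.9
```

Emit:
{"method": "arm_command", "body": {"moves": [[-4,0,0,0,0.696],[-8,0,-2,0,0.696],[-12,0,-6,0,0.696],[-12,0,-10,0,0.696],[-12,0,-10,0,0.696],[-12,0,-10,0,0.696]]}}

```text
time: 9.0
tool_pos: [483.2, -43.3, 370.5]
tcp_rot: [-3.141, 1.558, -2.972]
contact_force: [0.7, -0.6, -0.0]
grip_width: 63.8
```

```bash
python3 look.py 11
python3 - <<'E'
from h import *
from plant import bot
c=bot.capture("side")
cv2.imwrite("pics/s11.png",cv2.resize(c['frame'][130:220,210:340],None,fx=6,fy=6,interpolation=cv2.INTER_CUBIC))
c=bot.capture("top")
cv2.imwrite("pics/t11.png",cv2.resize(c['frame'][110:245,195:325],None,fx=4.4,fy=4.4,interpolation=cv2.INTER_CUBIC))
E
```

```text
[-152.87   -3.47  192.5 ] [ 0.69177899 -0.63695852 -0.02035822] [ 0.0680394  -0.10264452  0.01607513] 63.77232869610803 9.0
shift cm [15.96 -0.14 10.92] turn deg -0.06
[[462.4, 251.4], [479.8, 238.5], [361.9, 244.2]]
```

View pics/w11.png

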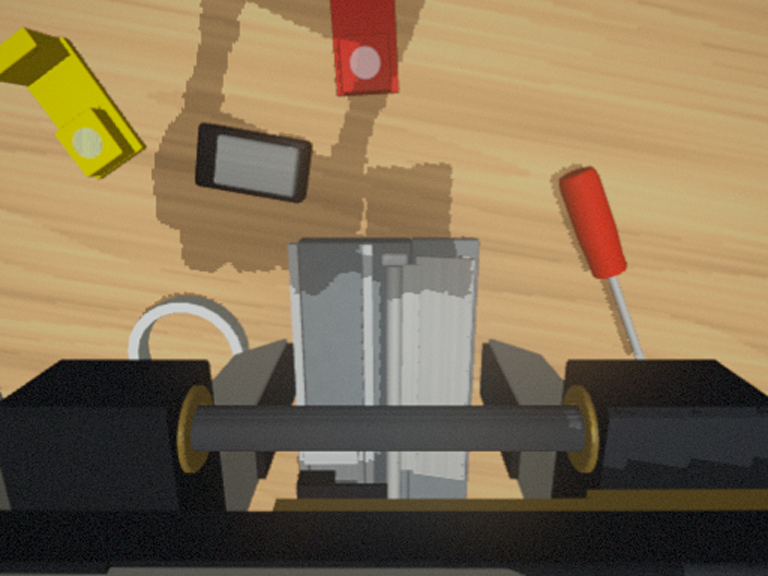

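View pics/t11.png

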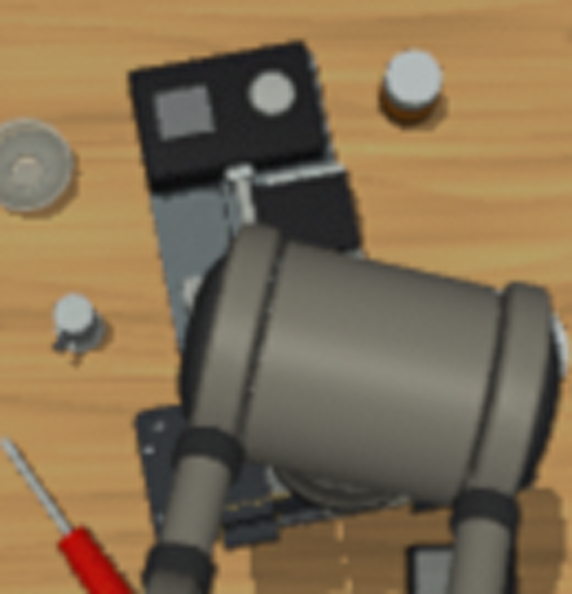

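View pics/s11.png

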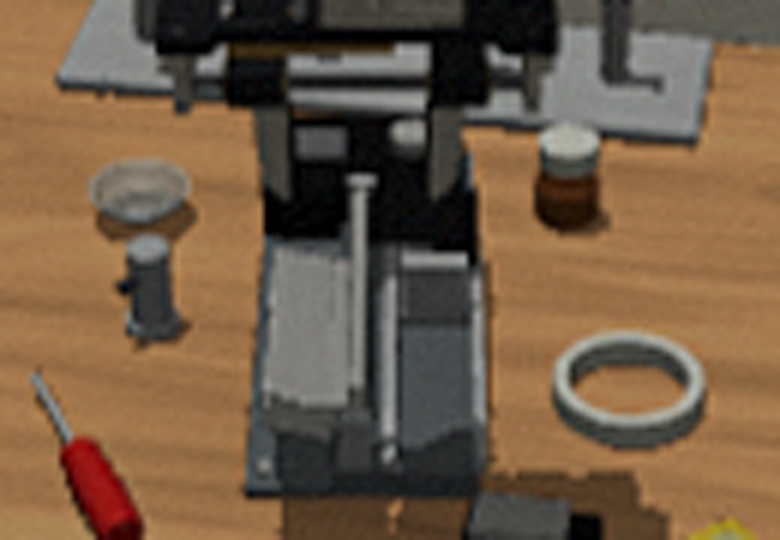

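The side view shows the paddle back up, the flap down and the tail in front of the flap. I'll move the arm aside for an unobstructed top check.

Emit:
{"method": "arm_command", "body": {"moves": [[0,5,0,0,0.7],[0,10,0,0,0.7],[0,15,-2,0,0.7],[0,20,-4,0,0.7],[0,25,-6,0,0.7],[0,30,-8,0,0.7],[0,30,-8,0,0.7],[0,30,-8,0,0.7],[0,30,-8,0,0.7]]}}

```text
time: 10.05
tool_pos: [355.6, 239.3, 370.4]
tcp_rot: [3.138, 1.557, -2.974]
contact_force: [0.9, -0.9, -0.5]
grip_width: 64.1
```

Run:
```python
from h import *
from plant import bot
o=bot.get_obs();print(o['contact_force'],o['time'],np.abs(o['dq']).max())
c=bot.capture("top");np.save("pics/t12.npy",c,allow_pickle=True)
cv2.imwrite("pics/t12.png",cv2.resize(c['frame'][110:245,195:325],None,fx=4.4,fy=4.4,interpolation=cv2.INTER_CUBIC))
c=bot.capture("side")
print(w2l(P0,onz(c,np.array([[402,268],[468,270]])/6-.4+[210,130],61)).round(1))
```

```text
[ 0.87469889 -0.85227701 -0.45975668] 10.05 0.032984672011590915
[[-36.8 -23.7  61. ]
 [-38.7 -60.4  61. ]]
```

View pics/t12.png

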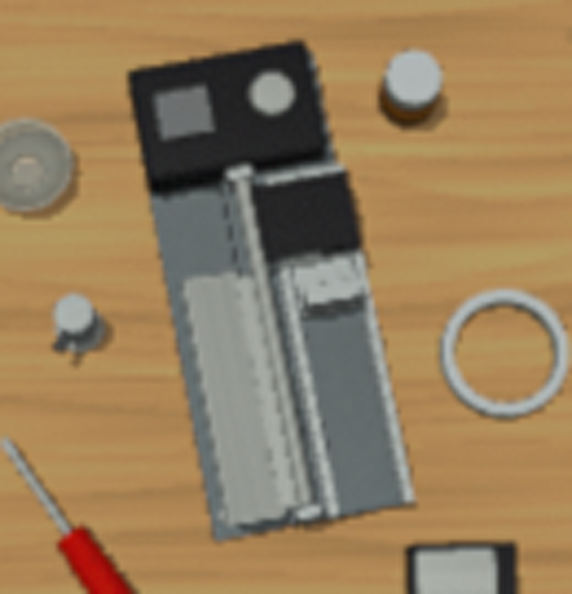

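Run:
```python
from h import *
c=np.load("pics/t12.npy",allow_pickle=True).item()
print(w2l(P0,onz(c,np.array([[307,306],[358,296]])/4.4-.4+[195,110],61)).round(1))
for x in(-40,-37,-34,-22): print(x,((proj(c,l2w(P0,[[x,-24,61],[x,-60,61]]))-[195,110]+.4)*4.4).round(0).tolist())
f=c['frame'][160:190,252:285];cv2.imwrite("pics/t12c.png",cv2.resize(f,None,fx=18,fy=18,interpolation=cv2.INTER_CUBIC))
```

```text
[[-33.3 -23.9  61. ]
 [-33.1 -56.8  61. ]]
-40 [[309.0, 316.0], [365.0, 306.0]]
-37 [[308.0, 312.0], [364.0, 301.0]]
-34 [[307.0, 307.0], [363.0, 296.0]]
-22 [[304.0, 289.0], [359.0, 278.0]]
```

View pics/t12c.png

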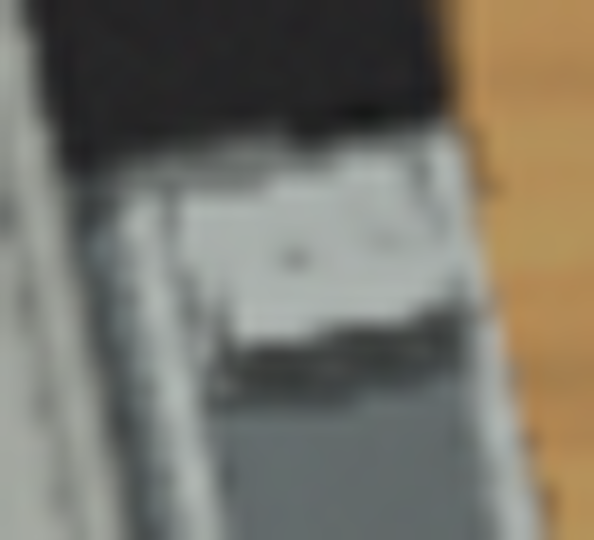

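The top view puts the tail at x≈-33 (expected -34), the flap is back in its shut position, and nothing else has moved. Handing in.

```bash
python3 -c "
from plant import bot
print(bot.close_job())"
```

```text
the job is handed in; nothing more can be done
None
```

The carrier is loaded against the end stop, with the cover shut over it. I handed the job in at about 10 s of the 48 s allowed.

**What I did:** The left fingertip pressed the paddle down and held the cover at about 0.43–0.5 rad. Meanwhile the right fingertip pushed the aluminium carrier by its tail, about 62 mm along the lane. I then backed off the tail, lifted slowly so the cover closed gently, and moved the arm clear.

**Last checks:**
- **At the stop:** the fingertip stopped 0.4 mm from the predicted position, and the total force rose to about 25 N (17 N along the lane, 17 N vertical).
- **Carrier position:** the final top view puts the tail's rear face at x ≈ -33, where -34 is expected.
- **Cover and surroundings:** the flap and paddle look as they did when shut at the start. The nearby things look unmoved, and the force reading was about zero with the arm clear.
- **Disagreement:** the coarse side view put the tail at x ≈ -37 to -39. One pixel there is about 3 mm, so I trusted the contact force and the top view instead.

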